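# Slide the length stop into the cut-off stand until it clicks

## Task

Fit the length stop to the cut-off stand: pick up the loose steel slide by its upright grip block, set it flat in the stand's guide with the tapered nose first, and push it along under the bridge until you feel the hidden spring ball click into the notch in its edge. Stop at the click and finish while still gripping the block, holding the slide at the notch with the ball seated in it. Leave the other things on the bench where they are.

Things in the scene. Friction and masses are not known exactly. Their poses are not given: they have to be found in the camera images.
- slide: the length stop: loose bare-steel plate 150 x 40 x 8 mm, 0.34 to 0.6 kg, flat on the bench, with an upright grip block near its tail. Origin: centre of the underside, midway along the 150 mm; +x points to the nose, z up. The last 25 mm of the nose (x 50 to 75) taper on both edges from 40 to 26 mm wide. It must go nose first
- block (a point): centre of the top of the slide's grip block: 58 mm behind the slide's origin (x = -58 mm), y = 0, 58 mm above its underside. The block is 26 mm along x, 18 mm along y and stands 50 mm above the plate. Axes as the slide
- notch (a point): middle of the rounded notch in the slide's +y edge (x = +15, y = +20 mm, mid-thickness): about 8 mm deep and 8 mm wide at the mouth; the 12 mm ball sinks about 4 mm into it. Axes as the slide
- stand: grey cut-off stand fixed to the bench, an angle grinder parked over its far end (stand from x = 165 mm, up to 0.25 m tall). Origin on the bench under the middle of the guide's mouth; +x is the way the slide is pushed, z up. Its flat floor lies 8 mm above the bench, 90 mm wide, from x = -175 (open apron) to 165 mm. Oiled: sliding takes 1 to 3 N
- mouth (a point): centre of the guide's mouth on its floor (stand x = 0, y = 0, z = 8 mm), axes as the stand. From here to x = 165 the slide runs between walls with inner faces at y = +-21.2 mm (1.2 mm play each side), outer faces +-45, tops 19 mm above the bench. Flared wings, about 80 mm apart inside at x = -40, lead into the mouth
- bridge (a point): centre of the top of the flat steel bridge over the guide (stand x = 105, y = 0, z = 27 mm), axes as the stand. It spans x = 50 to 160 mm and the full 90 mm width; underside 19 mm above the bench, so the plate passes with 3 mm to spare; the grip block stays outside
- ball (a joint): spring ball in the guide's +y wall, hidden under the bridge at stand x 60 to 93 mm, different each time (slide origin 45 to 78 when clicked). Value: m pushed back: 0 free, rising to 0.005-0.0075 as the taper passes (4 to 7 N), so while riding the edge (2 to 5 N), 0-0.0025 in the notch. The click tugs the slide ahead with about 9 N over 4 mm, then holds it against about 12 N
- offcut: bystander: plain steel bar 160 x 40 x 8 mm with no block, loose; origin under its centre, length along x
- angle: bystander: piece of angle iron 120 mm long, 40 mm legs, loose; origin under its centre
- hammer: bystander: hammer lying along x, loose
- wrench: bystander: wrench lying along x, loose
- discs: bystander: stack of cutting discs, 125 mm across, 12 mm high, loose
- tin: bystander: open tin, 74 mm across, 70 mm high, loose
- oil: bystander: oil bottle, 60 mm across, 170 mm tall, loose
There are look-alikes about, which are no part of the job. What is shaped like the slide but pink or purple is not meant.

How it is judged:
On the way:
1. the slide lies flat in the guide with its nose under the bridge (y of slide in the frame of stand between -0.004 and 0.004 m and z of slide in the frame of stand below 0.0115 m and angle between the x axis of slide and the x axis of stand, either way round below 0.06 rad and x of slide in the frame of stand above -0.01 m), for 0.1 s.
At the end, for the whole second after the job is handed in: the slide lies flat in the guide (within 3.5 mm of its floor, 4 mm of its centre line, 0.06 rad), the ball sits in the notch (pushed back under 3.7 mm, slide origin 43 to 85 mm past the mouth), the slide is still and the fingers still grip it with over 3 N (value of joint ball below 0.0037 m and x of slide in the frame of stand between 0.043 and 0.085 m and y of slide in the frame of stand between -0.004 and 0.004 m and z of slide in the frame of stand below 0.0115 m and angle between the x axis of slide and the x axis of stand, either way round below 0.06 rad and contact force between the fingers and slide above 3 N and linear speed of slide below 0.01 m/s); the arm keeps its last pose, push and grip.
It fails at once if a bystander is moved by more than 3 cm (distance of any of offcut, angle, hammer, wrench, discs, tin, oil from where it was at the start of the episode above 0.03 m).
It also fails if it takes over 51 s, if anything falls off the work surface, if the arm or the gripper's body presses on something with over 40 N, if the wrist force passes 120 N, or if a joint passes its speed limit or range.

## Robot

A 6-joint arm with a two-finger parallel gripper is mounted at the origin on the work surface. World frame = base frame: x ahead of the robot, y to its left, z up, the work surface at z = 0. Lengths are in m, angles in rad, forces in N, time in s.
With the tool pointing down it reaches from about 0.225 to 0.875 m from the base axis. Payload 3.4 kg.
Tool frame: the origin (TCP) lies midway between the tips of the shut fingers; the grasp point (between the pads) lies 19 mm behind it (manip.grip_point_offset is the distance from the TCP to the grasp point, in m); z points along the fingers, y is the line along which they close (so a half turn about z gives the same grasp; the last joint's range is limited). The gripper opens to 85 mm and grips with 20 to 120 N. Pads are 22 mm wide; open, the fingers measure 114 mm over their backs; the gripper's body (76 mm by 85 mm) begins 54 mm behind the grasp point. The pads swing forward as they close: fully open they stand 13 mm farther back than shut.
Start: joints at [-1.37, 0.276, 1.505, -0, 1.361, -0.121], TCP at [0.182, -0.546, 0.231] pointing down, gripper open.
Joint ranges: [-2.89, 2.89], [-0.75, 2.08], [0.22, 2.7], [-1.18, 4.32], [0.11, 2.71], [-2.7, 2.7]. Speed limits (rad/s): [2.57, 2.57, 3.14, 3.14, 3.14, 3.14].

## Interface

Orientations are given as a unit quaternion [w, x, y, z].
In Python, from rig import manip gives the robot as it stands.
- The arm moves only by the shell command python3 -m handwheel 'ROWS' [FORCE]. ROWS is JSON, a list of rows, each an object with "translation": the shift along the tool's x, y, z in m, a list of three; "angular": the turn, a rotation vector about the tool's x, y, z in degrees, a list of three; "hand": the closure, from 0 (fully open) to 1 (shut). A call has 1 to 10 rows; each row shifts and turns the commanded pose from where the row before left it, along the tool's axes as they then stand; what a row does not reach is not made up. A row lasts 1/12 s, in which the tool goes at most 41.7 mm and 7.16 degrees, less where a joint would pass 70% of its speed; a pose out of reach is approached as far as the arm can. A call with a gripper value outside its range is refused whole. The fingers move at their own pace and stop on an object; FORCE is the grip in N (left out, the last holds). Time passes only in rows, so rows that do not move let the fingers close. It gives the time, the measured TCP pose, the force, the opening and the grip force at its end, in the units of the state.
- manip.get_state(): the state, without advancing time (a new reading comes with each control period).
- manip.get_image(name): name is "scene" or "top" or "wrist"; returns the picture (384x512x3 uint8, red, green, blue); there is no depth.
- manip.camera_info(name): a dict with "camera_matrix" (3x3 intrinsics, pixels), "eye" and "orientation" of the camera in the world; the wrist camera has in their place "tool_from_camera" (4x4, takes a point from camera to tool coordinates, whose origin is the TCP and whose axes are the flange's). Camera axes: x right, y down, z forward; pixel columns grow to the right and rows downward; lengths in m; the calibration is good to about 2 mm. The wrist camera is an equidistant fisheye: a pixel r from the principal point sees the ray r / f radians off the axis. A picture is of the moment at which its call begins: read the wrist's pose just before it. camera_info takes no time and is no camera call.
- manip.sign_off(): hands the job in; it is judged then, once.
The state is a dict: "clock": time; "qpos": joint angles; "qd": joint speeds; "effort": joint torques, N m; "position": TCP position; "ee_rot": TCP orientation; "contact_force": force on the tool from outside, world axes, zero at the start; "moment": the same for the moment, N m; "width": finger opening in m; "gripper_force": force on a finger pad.
Only numpy, scipy, OpenCV 4.12 (cv2) and the standard library are available. Lean on these libraries where they do the work, as an engineer would, in place of code of your own. Each camera call takes 0.05 s, during which the arm holds its last target. There are 200 camera calls.

## Working session

There is one attempt and no reset: what is moved stays moved. The work goes in short steps, Python scripts to look and compute and a shell command to move; the robot and the scene stay as the last step left them, time stands still between calls to the robot, and variables do not carry over. Pictures are saved under pics/ and viewed, at most 10 in all, crops included, and the job is handed in when it is done.

```bash
mkdir -p pics; ls
python3 - <<'E'
from rig import manip
import cv2
for n in("scene","top"):
    cv2.imwrite(f"pics/{n}0.png",manip.get_image(n)[:,:,::-1]); print(n,manip.camera_info(n))
print(manip.get_state(),manip.camera_info("wrist"),manip.grip_point_offset)
E
```

```text
pics
scene {'camera_matrix': array([[378.85131265,   0.        , 255.3525395 ],
       [  0.        , 378.85131265, 194.48949786],
       [  0.        ,   0.        ,   1.        ]]), 'eye': array([ 1.07742739, -0.49457956,  0.80849161]), 'orientation': array([-0.38932312,  0.84861368,  0.32584843, -0.14867793])}
top {'camera_matrix': array([[355.16921241,   0.        , 256.34159713],
       [  0.        , 355.16921241, 193.1987893 ],
       [  0.        ,   0.        ,   1.        ]]), 'eye': array([0.4108249 , 0.12175115, 0.96686186]), 'orientation': array([-0.05068377,  0.71385751, -0.69778276,  0.030624  ])}
{'clock': 0.1, 'qpos': array([-1.37000354e+00,  2.76534416e-01,  1.50602341e+00, -1.69227771e-05,
        1.36070061e+00, -1.20994338e-01]), 'qd': array([-0.00055965, -0.00126999, -0.00434421, -0.00026797, -0.00018477,
       -0.00152844]), 'effort': array([ 1.83150805e-03, -4.17699587e+01, -2.46405655e+01, -2.74306076e-04,
        5.79411324e-03,  2.15067985e-06]), 'position': array([ 0.18174678, -0.5450155 ,  0.23051797]), 'ee_rot': array([-8.31894794e-04,  9.87083902e-01,  1.60201985e-01, -4.14900292e-05]), 'contact_force': array([0.77392876, 0.46217493, 0.10176181]), 'moment': array([-0.01483577,  0.01296633,  0.04417506]), 'gripper_force': 0.0, 'width': 0.08547398827330299} {'camera_matrix': array([[297.31863964,   0.        , 252.77457327],
       [  0.        , 297.31863964, 187.49221494],
       [  0.        ,   0.        ,   1.        ]]), 'tool_from_camera': array([[ 6.11659245e-04, -9.57670295e-01, -2.87866690e-01,
         7.12617414e-02],
       [ 9.99999536e-01,  7.99969284e-04, -5.36525637e-04,
         2.29007151e-04],
       [ 7.44099175e-04, -2.87866229e-01,  9.57670340e-01,
        -1.41695795e-01],
       [ 0.00000000e+00,  0.00000000e+00,  0.00000000e+00,
         1.00000000e+00]])} 0.0187
```

View pics/scene0.png

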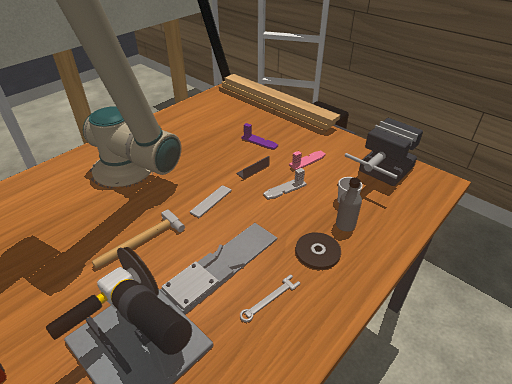

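View pics/top0.png

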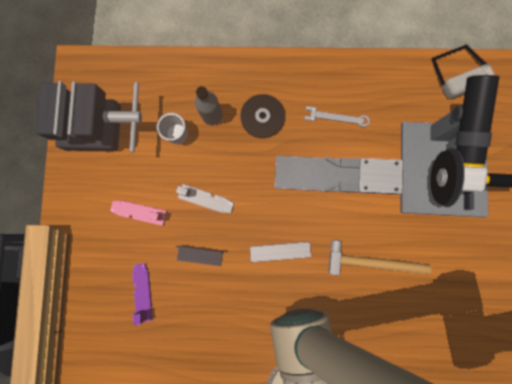

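Scene: the steel slide with its block is at about (288,188), and the stand's bridge is at (190,285). Candidates in the top image are grey with a block at (205,198), pink (138,212), purple (141,293) and the plain offcut (280,252). I choose the grey one at (205,198), with the block at (185,190) and the nose at (232,208). Next I'll check it in a close crop.

Run:
```python
import cv2,numpy as np
a=cv2.imread("pics/top0.png")
u=cv2.resize(a[175:225,165:245],None,fx=9,fy=9,interpolation=cv2.INTER_CUBIC)[:280*2]
v=cv2.resize(a[145:205,265:410],(720,298),interpolation=cv2.INTER_CUBIC)
o=np.zeros((600,725,3),np.uint8)
u=cv2.resize(a[180:222,165:265],(725,304),interpolation=cv2.INTER_CUBIC)   # 7.25x, origin (165,180)
v=cv2.resize(a[150:200,265:410],(725,250),interpolation=cv2.INTER_CUBIC)   # 5x, origin (265,150)
o[:304]=u;o[310:560]=v
cv2.imwrite("pics/crop1.png",o)
```

```text
(no output)
```

View pics/crop1.png

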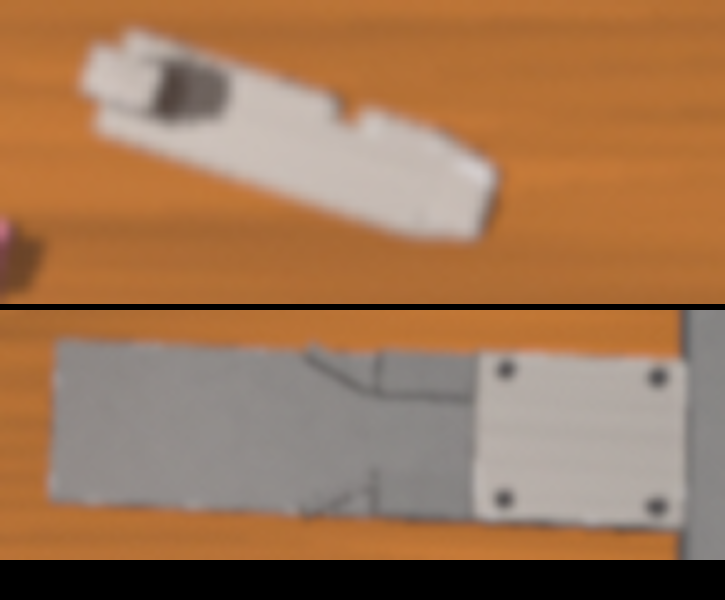

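The crop confirms a grey plate with its block at the tail (left), the notch on the upper (+y) edge at crop (348,108), and the taper at the right. In the stand, +x runs to the right in the image.

```bash
cat > h.py <<'E'
import numpy as np
from scipy.spatial.transform import Rotation as R
from scipy.optimize import least_squares
from rig import manip
def rot(q): return R.from_quat(np.roll(q,-1))
def proj(P,c):
    p=rot(c["orientation"]).inv().apply(P-c["eye"]); K=c["camera_matrix"]
    q=p@K.T; return q[:,:2]/q[:,2:]
def fit(M,px,z0,x0,c):
    M=np.array(M)/1000.
    def w(s): 
        P=M.copy(); a=s[2]; P[:,0]=s[0]+np.cos(a)*M[:,0]-np.sin(a)*M[:,1]; P[:,1]=s[1]+np.sin(a)*M[:,0]+np.cos(a)*M[:,1]; P[:,2]+=z0; return P
    r=least_squares(lambda s:(proj(w(s),c)-px).ravel(),x0,loss="soft_l1"); return r.x,(proj(w(r.x),c)-px).round(1)
E
python3 - <<'E'
from h import *
c=manip.camera_info("top")
S=[(15,20,8,348,108),(50,-20,8,408,233),(75,13,8,495,172),(75,-13,8,477,237),(-75,-20,8,97,130),(-75,20,8,128,32),(-71,9,58,93,48),(-45,9,58,165,65),(-45,-9,58,150,113),(-71,-9,58,82,92)]
T=[(-175,45,8,55,340),(-175,-45,8,50,500),(50,45,27,477,353),(50,-45,27,475,520),(160,45,27,686,360),(160,-45,27,683,529),(0,45,19,378,352)]
S=np.array(S,float);T=np.array(T,float)
s,e=fit(S[:,:3],S[:,3:]/[7.25,7.238]+[165,180],0,[.4,.25,-1.6],c);print(s,e.tolist())
t,e=fit(T[:,:3],(T[:,3:]-[0,310])/5+[265,150],0,[.4,0,-1.6],c);print(t,e.tolist())
print("block",s[:2]-.058*np.array([np.cos(s[2]),np.sin(s[2])]))
st=manip.get_state();print(rot(st["ee_rot"]).as_matrix().round(3))
for n,v in(("slide",s),("stand",t)):
    print(n,np.degrees(v[2]))
E
```

```text
[ 0.50058183  0.28672539 -1.8623837 ] [[0.7, -0.5], [-0.2, 0.2], [0.4, -0.1], [-0.1, 0.0], [-0.5, 0.3], [0.1, -0.0], [0.5, -0.4], [-0.1, 0.3], [-0.3, 0.2], [-0.3, 0.0]]
[ 0.57527615 -0.07506643 -1.60024677] [[0.1, -0.0], [-0.5, 0.4], [0.1, -0.2], [-0.2, -0.3], [-0.1, 0.3], [0.2, 0.0], [0.4, -0.3]]
block [0.51725526 0.34227714]
[[ 0.949  0.316 -0.   ]
 [ 0.316 -0.949  0.002]
 [ 0.    -0.002 -1.   ]]
slide -106.70672593512403
stand -91.6873860939843
```

```bash
r='{"translation":[0,0,-0.012],"angular":[0,0,-6.87],"hand":0}'
python3 -m handwheel '[{"translation":[0,0,-0.012],"angular":[0,0,-6.87],"hand":0},{"translation":[0,0,-0.012],"angular":[0,0,-6.87],"hand":0},{"translation":[0,0,-0.012],"angular":[0,0,-6.87],"hand":0},{"translation":[0,0,-0.012],"angular":[0,0,-6.87],"hand":0},{"translation":[0,0,-0.012],"angular":[0,0,-6.87],"hand":0},{"translation":[0,0,-0.012],"angular":[0,0,-6.87],"hand":0},{"translation":[0,0,-0.012],"angular":[0,0,-6.87],"hand":0},{"translation":[0,0,-0.012],"angular":[0,0,-6.87],"hand":0},{"translation":[0,0,0],"angular":[0,0,0],"hand":0}]' 110
cat >> h.py <<'E'
def delta(p,ax):
    "tool-frame shift (m) and turn (deg) to TCP p with tool x at world yaw ax (deg), pointing down"
    s=manip.get_state(); r=rot(s["ee_rot"]); a=np.radians(ax)
    X=np.array([np.cos(a),np.sin(a),0]); Z=np.array([0,0,-1.]); g=R.from_matrix(np.stack([X,np.cross(Z,X),Z],1))
    print("t",s["clock"],"shift",r.inv().apply(np.array(p)-s["position"]).round(4),"turn",np.degrees((r.inv()*g).as_rotvec()).round(2),"pos",s["position"].round(4),"F",s["contact_force"].round(1),"w",round(s["width"],4),"g",round(s["gripper_force"],1))
E
python3 -c "
from h import *
delta([.517,.342,.30],73.3)"
```

```text
clock: 0.85
position: [0.1821, -0.5464, 0.3294]
ee_rot: [0.002, 0.801, 0.598, -0.001]
contact_force: [-0.3, -0.3, 1.2]
width: 0.0851
gripper_force: 0.0
t 0.85 shift [0.9471 0.0689 0.0262] turn [0.11 0.2  0.21] pos [ 0.1821 -0.5464  0.3294] F [-0.3 -0.3  1.2] w 0.0851 g 0.0
```

```bash
python3 -m handwheel '[{"translation":[0.039,0.003,0],"angular":[0,0,0],"hand":0},{"translation":[0.039,0.003,0],"angular":[0,0,0],"hand":0},{"translation":[0.039,0.003,0],"angular":[0,0,0],"hand":0},{"translation":[0.039,0.003,0],"angular":[0,0,0],"hand":0},{"translation":[0.039,0.003,0],"angular":[0,0,0],"hand":0},{"translation":[0.039,0.003,0],"angular":[0,0,0],"hand":0},{"translation":[0.039,0.003,0],"angular":[0,0,0],"hand":0},{"translation":[0.039,0.003,0],"angular":[0,0,0],"hand":0},{"translation":[0.039,0.003,0],"angular":[0,0,0],"hand":0},{"translation":[0.039,0.003,0],"angular":[0,0,0],"hand":0}]' >/dev/null
python3 -m handwheel '[{"translation":[0.039,0.003,0],"angular":[0,0,0],"hand":0},{"translation":[0.039,0.003,0],"angular":[0,0,0],"hand":0},{"translation":[0.039,0.003,0],"angular":[0,0,0],"hand":0},{"translation":[0.039,0.003,0],"angular":[0,0,0],"hand":0},{"translation":[0.039,0.003,0],"angular":[0,0,0],"hand":0},{"translation":[0.039,0.003,0],"angular":[0,0,0],"hand":0},{"translation":[0.039,0.003,0],"angular":[0,0,0],"hand":0},{"translation":[0.039,0.003,0],"angular":[0,0,0],"hand":0},{"translation":[0.039,0.003,0],"angular":[0,0,0],"hand":0},{"translation":[0.02,0.003,0],"angular":[0,0,0],"hand":0}]' >/dev/null
python3 -m handwheel '[{"translation":[0,0,0],"angular":[0,0,0],"hand":0},{"translation":[0,0,0],"angular":[0,0,0],"hand":0}]' 
python3 -c "
from h import *
delta([.517,.342,.20],73.3)"
```

```text
clock: 2.68
position: [0.4564, 0.1672, 0.3259]
ee_rot: [-0.0, 0.802, 0.598, -0.001]
contact_force: [-0.2, 0.6, 0.8]
width: 0.0855
gripper_force: 0.0
t 2.6833 shift [0.185  0.0084 0.1255] turn [-0.13  0.11  0.1 ] pos [0.4564 0.1672 0.3259] F [-0.2  0.6  0.8] w 0.0855 g 0.0
```

```bash
python3 -m handwheel '[{"translation":[0.037,0.002,0],"angular":[0,0,0],"hand":0},{"translation":[0.037,0.002,0],"angular":[0,0,0],"hand":0},{"translation":[0.037,0.002,0.01],"angular":[0,0,0],"hand":0},{"translation":[0.037,0.002,0.025],"angular":[0,0,0],"hand":0},{"translation":[0.037,0.001,0.03],"angular":[0,0,0],"hand":0},{"translation":[0,0,0.03],"angular":[0,0,0],"hand":0},{"translation":[0,0,0.03],"angular":[0,0,0],"hand":0},{"translation":[0,0,0],"angular":[0,0,0],"hand":0},{"translation":[0,0,0],"angular":[0,0,0],"hand":0}]' >/dev/null
python3 - <<'E'
from h import *
import cv2
delta([.517,.342,.10],73.3)
cv2.imwrite("pics/w1.png",manip.get_image("wrist")[:,:,::-1])
E
```

```text
t 3.4333 shift [ 0.01   -0.0004  0.1063] turn [-0.18  0.21 -0.04] pos [0.515  0.3326 0.2064] F [0.8 0.3 0.6] w 0.0855 g 0.0
```

View pics/w1.png

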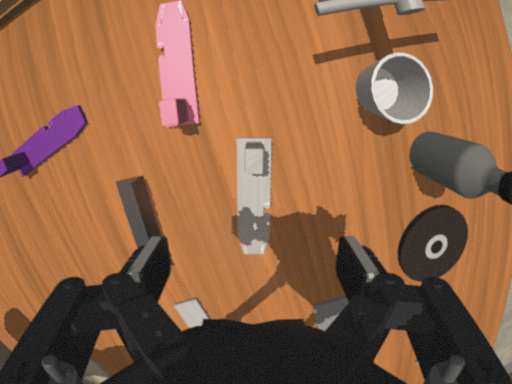

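The wrist view shows the slide pointing straight down the picture: tail edge at row 138, block top at about (254,159), nose at row 253. The jaws are aligned with it.

```bash
python3 - <<'E'
from h import *
import cv2
cv2.imwrite("pics/w1c.png",cv2.resize(cv2.imread("pics/w1.png")[130:260,210:300],None,fx=4.5,fy=4.5,interpolation=cv2.INTER_CUBIC))
E
cat >> h.py <<'E'
def wray(px,z):
    c=manip.camera_info("wrist");K=c["camera_matrix"];s=manip.get_state();r=rot(s["ee_rot"])
    d=(np.array(px,float)-K[:2,2])/K[0,0]; th=np.linalg.norm(d,axis=1,keepdims=True)
    v=np.hstack([d/th*np.sin(th),np.cos(th)]); T=c["tool_from_camera"]
    o=r.apply(T[:3,3])+s["position"]; v=r.apply(v@T[:3,:3].T)
    return o+v*((np.array(z)-o[2])/v[:,2])[:,None]
E
```

```text
(no output)
```

View pics/w1c.png

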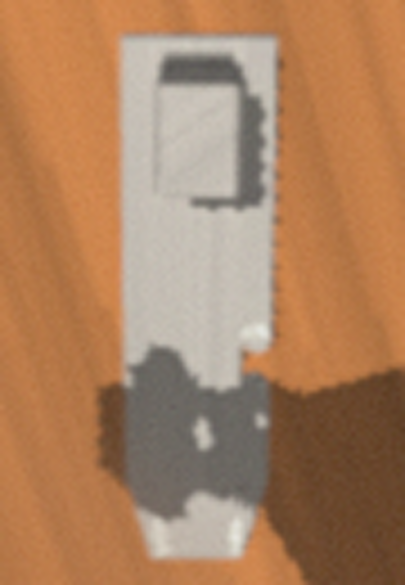

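Run:
```python
from h import *
p=np.array([(157,83),(238,83),(237,200),(155,197),(121,36),(277,37),(152,558),(243,558)])/4.5+[210,130]
P=wray(p,[.058]*4+[.008]*4);b=P[:4].mean(0);t=P[4:6].mean(0);n=P[6:].mean(0)
d=n-t;print(b,t,n,np.linalg.norm(d),np.degrees(np.arctan2(d[1],d[0])), "block from ends",t+d*17/150)
delta([b[0],b[1],.027],73.3)
```

```text
[0.51908471 0.34463214 0.058     ] [0.52472051 0.36098774 0.008     ] [0.48120814 0.2166882  0.008     ] 0.15071723020053332 -106.78026484150533 block from ends [0.51978911 0.34463379 0.008     ]
t 3.4833 shift [ 0.0116 -0.0007  0.1816] turn [ 0.02  0.02 -0.03] pos [0.5164 0.3334 0.2086] F [-0.5 -0.8  0.2] w 0.0853 g 0.0
```

```bash
python3 -m handwheel '[{"translation":[0.006,0,0.03],"angular":[0,0,0],"hand":0},{"translation":[0.005,-0.001,0.03],"angular":[0,0,0],"hand":0},{"translation":[0,0,0.03],"angular":[0,0,0],"hand":0},{"translation":[0,0,0.03],"angular":[0,0,0],"hand":0},{"translation":[0,0,0.02],"angular":[0,0,0],"hand":0},{"translation":[0,0,0.02],"angular":[0,0,0],"hand":0},{"translation":[0,0,0.01],"angular":[0,0,0],"hand":0},{"translation":[0,0,0.01],"angular":[0,0,0],"hand":0},{"translation":[0,0,0],"angular":[0,0,0],"hand":0},{"translation":[0,0,0],"angular":[0,0,0],"hand":0}]' >/dev/null
python3 -c "
from h import *
delta([.519,.3446,.027],73.2)"
```

```text
t 4.3167 shift [-0.001   0.0001  0.002 ] turn [ 0.09 -0.08  0.16] pos [0.5192 0.3455 0.029 ] F [-0.1 -0.2  0.5] w 0.0853 g 0.0
```

Close at 110 N.

```bash
python3 -m handwheel '[{"translation":[0,0,0.002],"angular":[0,0,0],"hand":1},{"translation":[0,0,0],"angular":[0,0,0],"hand":1},{"translation":[0,0,0],"angular":[0,0,0],"hand":1},{"translation":[0,0,0],"angular":[0,0,0],"hand":1},{"translation":[0,0,0],"angular":[0,0,0],"hand":1},{"translation":[0,0,0],"angular":[0,0,0],"hand":1},{"translation":[0,0,0],"angular":[0,0,0],"hand":1},{"translation":[0,0,0],"angular":[0,0,0],"hand":1},{"translation":[0,0,0],"angular":[0,0,0],"hand":1},{"translation":[0,0,0],"angular":[0,0,0],"hand":1}]' 110 >/dev/null
python3 -m handwheel '[{"translation":[0,0,-0.005],"angular":[0,0,0],"hand":1},{"translation":[0,0,-0.015],"angular":[0,0,0],"hand":1},{"translation":[0,0,-0.03],"angular":[0,0,0],"hand":1},{"translation":[0,0,-0.03],"angular":[0,0,0],"hand":1},{"translation":[0,0,0],"angular":[0,0,0],"hand":1},{"translation":[0,0,0],"angular":[0,0,0],"hand":1},{"translation":[0,0,0],"angular":[0,0,0],"hand":1}]'
python3 - <<'E'
from h import *
a=np.radians(-91.687);u=np.array([np.cos(a),np.sin(a)]);o=np.array([.57528,-.07507])
# slide origin at stand x=-115 -> block at -173 (nose at -40)
b=o+u*(-.173);delta([*b,.1],88.31)
E
```

```text
clock: 5.73
position: [0.5167, 0.3447, 0.1041]
ee_rot: [-0.0, 0.802, 0.598, -0.002]
contact_force: [-1.0, -1.0, -5.2]
width: 0.0162
gripper_force: 108.2
t 5.7333 shift [-0.2184  0.1315  0.0043] turn [ -0.17   0.12 -14.92] pos [0.5167 0.3447 0.1041] F [-1.  -1.  -5.2] w 0.0162 g 108.2
```

```bash
python3 -m handwheel '[{"translation":[-0.03,0.02,0],"angular":[0,0,0],"hand":1},{"translation":[-0.036,0.022,0],"angular":[0,0,0],"hand":1},{"translation":[-0.036,0.022,0],"angular":[0,0,0],"hand":1},{"translation":[-0.036,0.022,0],"angular":[0,0,0],"hand":1},{"translation":[-0.036,0.022,0],"angular":[0,0,0],"hand":1},{"translation":[-0.02,0.012,0],"angular":[0,0,-5],"hand":1},{"translation":[0,0,0],"angular":[0,0,-5],"hand":1},{"translation":[0,0,0],"angular":[0,0,-5],"hand":1},{"translation":[0,0,0],"angular":[0,0,0],"hand":1},{"translation":[0,0,0],"angular":[0,0,0],"hand":1}]' >/dev/null
python3 - <<'E'
from h import *
import cv2
a=np.radians(-91.687);u=np.array([np.cos(a),np.sin(a)]);o=np.array([.57528,-.07507])
b=o+u*(-.173);delta([*b,.036],88.31)
cv2.imwrite("pics/w2.png",cv2.resize(manip.get_image("wrist")[60:,:,::-1],None,fx=1.56,fy=1.56,interpolation=cv2.INTER_CUBIC))
E
```

```text
t 6.5667 shift [-0.0289  0.006   0.0676] turn [-0.26  0.03 -0.06] pos [0.5756 0.1269 0.1036] F [ 0.1  0.1 -3.4] w 0.0166 g 108.2
```

View pics/w2.png

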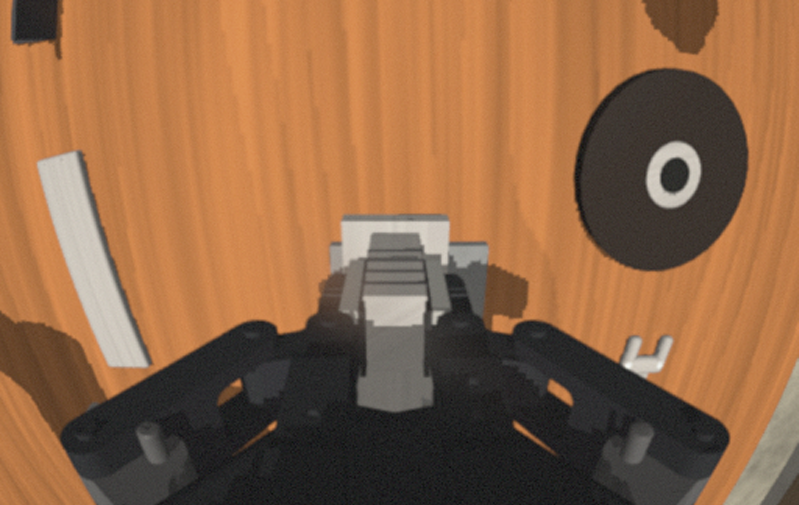

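The gripper hides the mouth, but the slide hangs square and level. The tail corners are at (342,217) and (448,216), the apron corners at (330,245) and (488,243). I'll use the apron corners to check the stand's centre line.

Run:
```python
from h import *
p=np.array([(330,245),(488,243),(342,217),(448,216)])/1.56+[0,60]
# bottom of slide = tcp z - .027
P=wray(p,[.008,.008,.085,.085]);a=np.radians(-91.687);o=np.array([.57528,-.07507])
M=np.array([[np.cos(a),np.sin(a)],[-np.sin(a),np.cos(a)]])
print(((P[:,:2]-o)@M.T).round(4)); print("tcp in stand",((manip.get_state()["position"][:2]-o)@M.T).round(4))
d=P[2]-P[3];print("slide yaw err",np.degrees(np.arctan2(*(M@d[:2]))))
```

```text
[[-0.1764 -0.0434]
 [-0.1776  0.0449]
 [-0.2194 -0.0265]
 [-0.2199  0.0125]]
tcp in stand [-0.2022 -0.0054]
slide yaw err 179.33482595126713
```

```bash
python3 -m handwheel '[{"translation":[-0.015,0.003,0],"angular":[0,0,0],"hand":1},{"translation":[-0.014,0.004,0.01],"angular":[0,0,0],"hand":1},{"translation":[0,0,0.02],"angular":[0,0,0],"hand":1},{"translation":[0,0,0.015],"angular":[0,0,0],"hand":1},{"translation":[0,0,0.01],"angular":[0,0,0],"hand":1},{"translation":[0,0,0.005],"angular":[0,0,0],"hand":1},{"translation":[0,0,0.003],"angular":[0,0,0],"hand":1},{"translation":[0,0,0],"angular":[0,0,0],"hand":1},{"translation":[0,0,0],"angular":[0,0,0],"hand":1}]' | grep -v ee
python3 -m handwheel '[{"translation":[0,0,0.001],"angular":[0,0,0],"hand":1},{"translation":[0,0,0.001],"angular":[0,0,0],"hand":1},{"translation":[0,0,0.001],"angular":[0,0,0],"hand":1},{"translation":[0,0,0],"angular":[0,0,0],"hand":1}]' | grep -v ee
```

```text
clock: 7.37
position: [0.5839, 0.0981, 0.0431]
contact_force: [0.3, -0.1, -3.6]
width: 0.0165
gripper_force: 108.2
clock: 7.7
position: [0.5834, 0.0981, 0.0399]
contact_force: [0.5, -0.5, -3.5]
width: 0.0167
gripper_force: 108.2
```

```bash
for i in 1 ; do python3 -m handwheel '[{"translation":[0,0,0.001],"angular":[0,0,0],"hand":1},{"translation":[0,0,0.001],"angular":[0,0,0],"hand":1},{"translation":[0,0,0],"angular":[0,0,0],"hand":1}]' | grep -E "pos|cont"
python3 -m handwheel '[{"translation":[0,0,0.001],"angular":[0,0,0],"hand":1},{"translation":[0,0,0],"angular":[0,0,0],"hand":1}]' | grep -E "pos|cont"
python3 -m handwheel '[{"translation":[0,0,0.001],"angular":[0,0,0],"hand":1},{"translation":[0,0,0],"angular":[0,0,0],"hand":1}]' | grep -E "pos|cont"; done
```

```text
position: [0.5832, 0.098, 0.0376]
contact_force: [-0.1, -0.4, -3.6]
position: [0.5833, 0.098, 0.0366]
contact_force: [-0.0, -0.1, -2.8]
position: [0.5833, 0.098, 0.0355]
contact_force: [0.2, 0.7, -3.0]
```

```bash
python3 -m handwheel '[{"translation":[0,0,0.001],"angular":[0,0,0],"hand":1},{"translation":[0,0,0],"angular":[0,0,0],"hand":1}]' | grep -E "pos|cont"
python3 -m handwheel '[{"translation":[0,0,0.001],"angular":[0,0,0],"hand":1},{"translation":[0,0,0],"angular":[0,0,0],"hand":1}]' | grep -E "pos|cont"
python3 - <<'E'
from rig import manip
import cv2,numpy as np
t=manip.get_image("top");s=manip.get_image("scene")
o=np.zeros((590,780,3),np.uint8)
o[:300]=cv2.resize(t[145:205,235:391,::-1],(780,300),interpolation=cv2.INTER_CUBIC)
o[310:]=cv2.resize(s[210:294,150:392,::-1],(780,280),interpolation=cv2.INTER_CUBIC)
cv2.imwrite("pics/p3.png",o)
E
```

```text
position: [0.5833, 0.098, 0.0346]
contact_force: [-1.9, -0.0, -4.3]
position: [0.5835, 0.098, 0.0342]
contact_force: [-0.7, 0.7, 0.1]
```

View pics/p3.png

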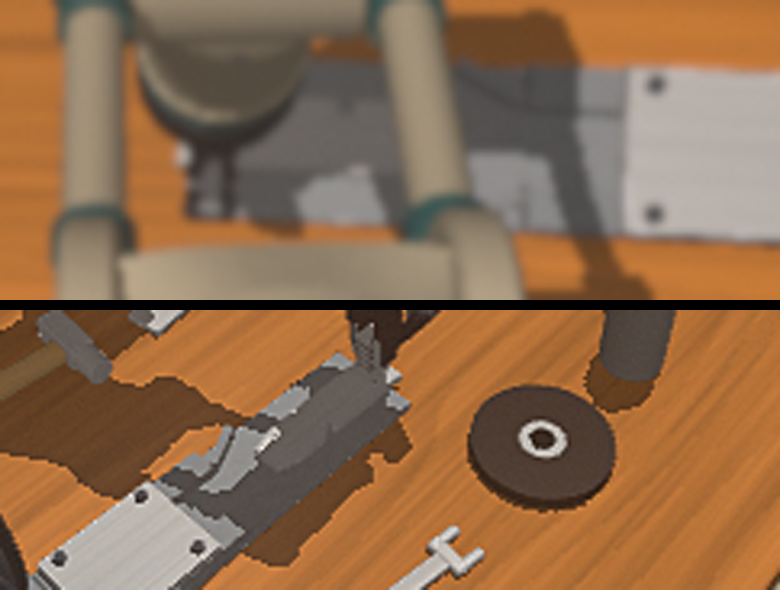

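The slide lies on the apron pointing at the mouth, and contact is felt at z = 34 mm. I'll push forward along tool -x.

```bash
cat >> h.py <<'E'
def rep():
    s=manip.get_state();a=np.radians(-91.687);M=np.array([[np.cos(a),np.sin(a)],[-np.sin(a),np.cos(a)]])
    r=rot(s["ee_rot"]).as_matrix()[:2,0]
    print(f't {s["clock"]:.2f} slide est',((M@(s["position"][:2]-[.57528,-.07507])+[.058,0])*1000).round(1),"z",s["position"][2].round(4),"F stand",(M@s["contact_force"][:2]).round(1),s["contact_force"][2].round(1),"Mz",s["moment"].round(2),"yaw",np.degrees(np.arctan2(r[1],r[0])).round(2)-88.31,"g",round(s["gripper_force"]))
E
python3 -m handwheel '[{"translation":[-0.004,0,0],"angular":[0,0,0],"hand":1},{"translation":[-0.005,0,0],"angular":[0,0,0],"hand":1},{"translation":[-0.005,0,0],"angular":[0,0,0],"hand":1},{"translation":[-0.005,0,0],"angular":[0,0,0],"hand":1},{"translation":[-0.005,0,0],"angular":[0,0,0],"hand":1},{"translation":[-0.005,0,0],"angular":[0,0,0],"hand":1},{"translation":[-0.005,0,0],"angular":[0,0,0],"hand":1},{"translation":[-0.004,0,0],"angular":[0,0,0],"hand":1}]' >/dev/null; python3 -c "from h import *;rep()"
python3 -m handwheel '[{"translation":[-0.004,0,0],"angular":[0,0,0],"hand":1},{"translation":[-0.004,0,0],"angular":[0,0,0],"hand":1},{"translation":[-0.004,0,0],"angular":[0,0,0],"hand":1},{"translation":[-0.004,0,0],"angular":[0,0,0],"hand":1}]' >/dev/null; python3 -c "from h import *;rep()"
```

```text
t 9.38 slide est [-76.7   3.5] z 0.0342 F stand [-3.4 -0.5] 6.0 Mz [ 0.44  0.16 -0.04] yaw 0.04999999999999716 g 109
t 9.72 slide est [-60.9   3.5] z 0.0342 F stand [-2.8 -0.1] 5.4 Mz [ 0.44  0.17 -0.02] yaw 0.060000000000002274 g 109
```

```bash
for i in 1; do
python3 -m handwheel '[{"translation":[-0.003,0,0],"angular":[0,0,0],"hand":1},{"translation":[-0.003,0,0],"angular":[0,0,0],"hand":1}]' >/dev/null; python3 -c "from h import *;rep()"
python3 -m handwheel '[{"translation":[-0.002,0,0],"angular":[0,0,0],"hand":1},{"translation":[-0.002,0,0],"angular":[0,0,0],"hand":1}]' >/dev/null; python3 -c "from h import *;rep()"
done
```

```text
t 9.88 slide est [-55.    3.3] z 0.0342 F stand [-2.4 -0.5] 6.6 Mz [ 0.49  0.19 -0.05] yaw 0.03999999999999204 g 110
t 10.05 slide est [-51.    3.2] z 0.0342 F stand [-2.9 -0.2] 5.2 Mz [ 0.41  0.32 -0.05] yaw 0.03999999999999204 g 110
```

```bash
python3 -m handwheel '[{"translation":[-0.002,0,0],"angular":[0,0,0],"hand":1},{"translation":[-0.002,0,0],"angular":[0,0,0],"hand":1},{"translation":[-0.002,0,0],"angular":[0,0,0],"hand":1}]' >/dev/null; python3 -c "from h import *;rep()"
python3 -m handwheel '[{"translation":[-0.002,0,0],"angular":[0,0,0],"hand":1},{"translation":[-0.002,0,0],"angular":[0,0,0],"hand":1},{"translation":[-0.002,0,0],"angular":[0,0,0],"hand":1}]' >/dev/null; python3 -c "from h import *;rep()"
```

```text
t 10.30 slide est [-45.1   3.1] z 0.0342 F stand [-2.2 -1.3] 6.1 Mz [ 0.42  0.19 -0.06] yaw 0.04999999999999716 g 110
t 10.55 slide est [-39.1   3.2] z 0.0342 F stand [-3.5 -0.8] 5.9 Mz [ 0.46  0.23 -0.06] yaw 0.04999999999999716 g 110
```

```bash
python3 -m handwheel '[{"translation":[-0.003,0,0],"angular":[0,0,0],"hand":1},{"translation":[-0.003,0,0],"angular":[0,0,0],"hand":1},{"translation":[-0.003,0,0],"angular":[0,0,0],"hand":1},{"translation":[-0.003,0,0],"angular":[0,0,0],"hand":1}]' >/dev/null; python3 -c "from h import *;rep()"
python3 -m handwheel '[{"translation":[-0.003,0,0],"angular":[0,0,0],"hand":1},{"translation":[-0.003,0,0],"angular":[0,0,0],"hand":1},{"translation":[-0.003,0,0],"angular":[0,0,0],"hand":1},{"translation":[-0.003,0,0],"angular":[0,0,0],"hand":1}]' >/dev/null; python3 -c "from h import *;rep()"
python3 -m handwheel '[{"translation":[-0.003,0,0],"angular":[0,0,0],"hand":1},{"translation":[-0.003,0,0],"angular":[0,0,0],"hand":1},{"translation":[-0.003,0,0],"angular":[0,0,0],"hand":1},{"translation":[-0.003,0,0],"angular":[0,0,0],"hand":1}]' >/dev/null; python3 -c "from h import *;rep()"
```

```text
t 10.88 slide est [-27.1   3.1] z 0.0342 F stand [-4.1 -1.2] 6.8 Mz [ 0.5   0.26 -0.05] yaw 0.060000000000002274 g 110
t 11.22 slide est [-15.    3.2] z 0.0342 F stand [-3.1 -0.8] 5.8 Mz [ 0.46  0.25 -0.03] yaw 0.04999999999999716 g 110
t 11.55 slide est [-3.   3.1] z 0.0342 F stand [-3.4  0.2] 5.6 Mz [ 0.51  0.24 -0.09] yaw 0.060000000000002274 g 110
```

```bash
python3 -m handwheel '[{"translation":[-0.003,0,0],"angular":[0,0,0],"hand":1},{"translation":[-0.003,0,0],"angular":[0,0,0],"hand":1},{"translation":[-0.003,0,0],"angular":[0,0,0],"hand":1},{"translation":[-0.003,0,0],"angular":[0,0,0],"hand":1}]' >/dev/null; python3 -c "from h import *;rep()"
python3 -m handwheel '[{"translation":[-0.003,0,0],"angular":[0,0,0],"hand":1},{"translation":[-0.003,0,0],"angular":[0,0,0],"hand":1}]' >/dev/null; python3 -c "from h import *;rep()"
python3 -m handwheel '[{"translation":[-0.003,0,0],"angular":[0,0,0],"hand":1},{"translation":[-0.003,0,0],"angular":[0,0,0],"hand":1}]' >/dev/null; python3 -c "from h import *;rep()"
python3 -m handwheel '[{"translation":[-0.003,0,0],"angular":[0,0,0],"hand":1},{"translation":[-0.003,0,0],"angular":[0,0,0],"hand":1}]' >/dev/null; python3 -c "from h import *;rep()"
python3 -m handwheel '[{"translation":[-0.003,0,0],"angular":[0,0,0],"hand":1},{"translation":[-0.003,0,0],"angular":[0,0,0],"hand":1}]' >/dev/null; python3 -c "from h import *;rep()"
```

```text
t 11.88 slide est [8.6 2.9] z 0.0342 F stand [-5.2 -1.5] 7.3 Mz [ 0.8   0.42 -0.32] yaw 0.009999999999990905 g 110
t 12.05 slide est [13.8  1.7] z 0.0342 F stand [-6.7 -4.6] 9.0 Mz [ 0.9   0.57 -0.51] yaw -0.060000000000002274 g 110
t 12.22 slide est [18.5  1.5] z 0.0342 F stand [-12.   -3.6] 9.9 Mz [ 1.31  0.44 -0.44] yaw -0.10000000000000853 g 110
t 12.38 slide est [24.   1.4] z 0.0342 F stand [-12.3  -3.1] 9.9 Mz [ 1.42  0.46 -0.41] yaw -0.09000000000000341 g 110
t 12.55 slide est [29.6  1.3] z 0.0342 F stand [-14.3  -3.4] 9.5 Mz [ 1.63  0.43 -0.26] yaw -0.09000000000000341 g 110
```

```bash
for i in 1; do
python3 -m handwheel '[{"translation":[-0.002,0,0],"angular":[0,0,0],"hand":1},{"translation":[-0.002,0,0],"angular":[0,0,0],"hand":1}]' >/dev/null; python3 -c "from h import *;rep()"
python3 -m handwheel '[{"translation":[-0.002,0,0],"angular":[0,0,0],"hand":1},{"translation":[-0.002,0,0],"angular":[0,0,0],"hand":1}]' >/dev/null; python3 -c "from h import *;rep()"
python3 -m handwheel '[{"translation":[-0.002,0,0],"angular":[0,0,0],"hand":1},{"translation":[-0.002,0,0],"angular":[0,0,0],"hand":1}]' >/dev/null; python3 -c "from h import *;rep()"; done
```

```text
t 12.72 slide est [33.8  1.3] z 0.0342 F stand [-13.2  -2.7] 10.6 Mz [ 1.52  0.39 -0.26] yaw -0.07000000000000739 g 110
t 12.88 slide est [38.2  1.2] z 0.0342 F stand [-10.4  -3.6] 9.1 Mz [ 1.15  0.42 -0.35] yaw -0.04999999999999716 g 110
t 13.05 slide est [42.5  1.2] z 0.0342 F stand [-10.9  -2.9] 10.9 Mz [ 1.11  0.49 -0.32] yaw -0.04000000000000625 g 110
```

```bash
python3 -m handwheel '[{"translation":[-0.0015,0,0],"angular":[0,0,0],"hand":1}]' >/dev/null; python3 -c "from h import *;rep()"
python3 -m handwheel '[{"translation":[-0.0015,0,0],"angular":[0,0,0],"hand":1}]' >/dev/null; python3 -c "from h import *;rep()"
python3 -m handwheel '[{"translation":[-0.0015,0,0],"angular":[0,0,0],"hand":1}]' >/dev/null; python3 -c "from h import *;rep()"
python3 -m handwheel '[{"translation":[-0.0015,0,0],"angular":[0,0,0],"hand":1}]' >/dev/null; python3 -c "from h import *;rep()"
python3 -m handwheel '[{"translation":[-0.0015,0,0],"angular":[0,0,0],"hand":1}]' >/dev/null; python3 -c "from h import *;rep()"
python3 -m handwheel '[{"translation":[-0.0015,0,0],"angular":[0,0,0],"hand":1}]' >/dev/null; python3 -c "from h import *;rep()"
```

```text
t 13.13 slide est [44.1  1.2] z 0.0342 F stand [-9.2 -3.1] 9.3 Mz [ 1.15  0.46 -0.29] yaw -0.04000000000000625 g 110
t 13.22 slide est [45.6  1.2] z 0.0342 F stand [-9.8 -3.8] 9.9 Mz [ 1.17  0.45 -0.25] yaw -0.030000000000001137 g 110
t 13.30 slide est [47.1  1.2] z 0.0342 F stand [-9.3 -3.9] 9.5 Mz [ 1.12  0.51 -0.25] yaw -0.030000000000001137 g 110
t 13.38 slide est [48.6  1.2] z 0.0342 F stand [-8.4 -3.3] 10.7 Mz [ 1.16  0.5  -0.28] yaw -0.030000000000001137 g 110
t 13.47 slide est [50.1  1.1] z 0.0342 F stand [-9.5 -4. ] 9.2 Mz [ 1.18  0.5  -0.23] yaw -0.01999999999999602 g 110
t 13.55 slide est [51.6  1.1] z 0.0342 F stand [-10.3  -3.9] 10.0 Mz [ 1.11  0.5  -0.22] yaw -0.01999999999999602 g 110
```

```bash
python3 -m handwheel '[{"translation":[-0.0015,0,0],"angular":[0,0,0],"hand":1}]' >/dev/null; python3 -c "from h import *;rep()"
python3 -m handwheel '[{"translation":[-0.0015,0,0],"angular":[0,0,0],"hand":1}]' >/dev/null; python3 -c "from h import *;rep()"
python3 -m handwheel '[{"translation":[-0.0015,0,0],"angular":[0,0,0],"hand":1}]' >/dev/null; python3 -c "from h import *;rep()"
python3 -m handwheel '[{"translation":[-0.0015,0,0],"angular":[0,0,0],"hand":1}]' >/dev/null; python3 -c "from h import *;rep()"
python3 -m handwheel '[{"translation":[-0.001,0,0],"angular":[0,0,0],"hand":1}]' >/dev/null; python3 -c "from h import *;rep()"
python3 -m handwheel '[{"translation":[-0.001,0,0],"angular":[0,0,0],"hand":1}]' >/dev/null; python3 -c "from h import *;rep()"
```

```text
t 13.63 slide est [53.1  1.1] z 0.0342 F stand [-9.7 -5.2] 9.8 Mz [ 1.11  0.43 -0.26] yaw -0.01999999999999602 g 110
t 13.72 slide est [54.5  1.1] z 0.0342 F stand [-9.6 -3.4] 10.0 Mz [ 1.12  0.49 -0.19] yaw -0.010000000000005116 g 110
t 13.80 slide est [56.1  1. ] z 0.0342 F stand [-9.4 -3.9] 10.0 Mz [ 1.18  0.47 -0.19] yaw 0.0 g 110
t 13.88 slide est [57.6  1. ] z 0.0342 F stand [-9.3 -4.4] 10.2 Mz [ 1.11  0.49 -0.11] yaw 0.0 g 110
t 13.97 slide est [58.7  1. ] z 0.0342 F stand [-8.4 -3.3] 10.1 Mz [ 1.17  0.49 -0.14] yaw 0.0 g 110
t 14.05 slide est [59.6  1. ] z 0.0342 F stand [-9.7 -3.2] 11.1 Mz [ 1.14  0.54 -0.16] yaw 0.0 g 110
```

```bash
python3 -m handwheel '[{"translation":[-0.001,0,0],"angular":[0,0,0],"hand":1}]' >/dev/null; python3 -c "from h import *;rep()"
python3 -m handwheel '[{"translation":[-0.001,0,0],"angular":[0,0,0],"hand":1}]' >/dev/null; python3 -c "from h import *;rep()"
python3 -m handwheel '[{"translation":[-0.001,0,0],"angular":[0,0,0],"hand":1}]' >/dev/null; python3 -c "from h import *;rep()"
python3 -m handwheel '[{"translation":[-0.001,0,0],"angular":[0,0,0],"hand":1}]' >/dev/null; python3 -c "from h import *;rep()"
```

```text
t 14.13 slide est [60.5  1. ] z 0.0342 F stand [-9.7 -4.1] 10.2 Mz [ 1.13  0.48 -0.19] yaw 0.0 g 110
t 14.22 slide est [61.7  1. ] z 0.0342 F stand [-8.6 -4.4] 10.3 Mz [ 1.02  0.55 -0.14] yaw 0.009999999999990905 g 110
t 14.30 slide est [62.9  1. ] z 0.0342 F stand [-7.4 -4.4] 10.9 Mz [ 0.78  0.59 -0.21] yaw 0.01999999999999602 g 110
t 14.38 slide est [64.3  1. ] z 0.0342 F stand [-6.2 -4. ] 10.0 Mz [ 0.63  0.56 -0.18] yaw 0.030000000000001137 g 110
```

```bash
python3 -m handwheel '[{"translation":[-0.0007,0,0],"angular":[0,0,0],"hand":1}]' >/dev/null; python3 -c "from h import *;rep()"
python3 -m handwheel '[{"translation":[-0.0007,0,0],"angular":[0,0,0],"hand":1}]' >/dev/null; python3 -c "from h import *;rep()"
python3 -m handwheel '[{"translation":[-0.0007,0,0],"angular":[0,0,0],"hand":1}]' >/dev/null; python3 -c "from h import *;rep()"
```

```text
t 14.47 slide est [65.5  1. ] z 0.0342 F stand [-4.5 -4.8] 9.1 Mz [ 0.49  0.65 -0.27] yaw 0.03999999999999204 g 110
t 14.55 slide est [66.6  1. ] z 0.0342 F stand [-2.2 -4.1] 10.2 Mz [ 0.35  0.67 -0.29] yaw 0.04999999999999716 g 110
t 14.63 slide est [67.9  1. ] z 0.0342 F stand [-1.3 -5.5] 10.0 Mz [ 0.09  0.63 -0.33] yaw 0.060000000000002274 g 110
```

```bash
python3 -m handwheel '[{"translation":[0,0,0],"angular":[0,0,0],"hand":1}]' >/dev/null; python3 -c "from h import *;rep()"
python3 -m handwheel '[{"translation":[0,0,0],"angular":[0,0,0],"hand":1}]' >/dev/null; python3 -c "from h import *;rep()"
python3 -m handwheel '[{"translation":[-0.0005,0,0],"angular":[0,0,0],"hand":1}]' >/dev/null; python3 -c "from h import *;rep()"
python3 -m handwheel '[{"translation":[-0.0005,0,0],"angular":[0,0,0],"hand":1}]' >/dev/null; python3 -c "from h import *;rep()"
```

```text
t 14.72 slide est [68.9  1.1] z 0.0342 F stand [ 3.1 -4.4] 8.1 Mz [-0.23  0.74 -0.38] yaw 0.06999999999999318 g 110
t 14.80 slide est [69.2  1.1] z 0.0342 F stand [ 1.4 -4.9] 9.4 Mz [-0.25  0.74 -0.41] yaw 0.06999999999999318 g 110
t 14.88 slide est [69.9  1.1] z 0.0342 F stand [ 3.5 -4.9] 7.5 Mz [-0.38  0.79 -0.43] yaw 0.06999999999999318 g 110
t 14.97 slide est [70.4  1.1] z 0.0342 F stand [ 1.1 -4.7] 9.9 Mz [-0.03  0.81 -0.31] yaw 0.060000000000002274 g 110
```

```bash
python3 -m handwheel '[{"translation":[-0.0004,0,0],"angular":[0,0,0],"hand":1}]' >/dev/null; python3 -c "from h import *;rep()"
python3 -m handwheel '[{"translation":[0,0,0],"angular":[0,0,0],"hand":1},{"translation":[0,0,0],"angular":[0,0,0],"hand":1},{"translation":[0,0,0],"angular":[0,0,0],"hand":1},{"translation":[0,0,0],"angular":[0,0,0],"hand":1}]' >/dev/null; python3 -c "from h import *;rep()"
```

```text
t 15.05 slide est [70.4  1.1] z 0.0342 F stand [ 0.2 -4.5] 9.8 Mz [ 0.07  0.68 -0.36] yaw 0.04999999999999716 g 110
t 15.38 slide est [70.5  1.1] z 0.0342 F stand [ 0.7 -4. ] 8.8 Mz [-0.08  0.69 -0.38] yaw 0.04999999999999716 g 110
```

```bash
python3 -m handwheel '[{"translation":[-0.0005,0,0],"angular":[0,0,0],"hand":1}]' >/dev/null; python3 -c "from h import *;rep()"
python3 -m handwheel '[{"translation":[-0.0004,0,0],"angular":[0,0,0],"hand":1},{"translation":[0,0,0],"angular":[0,0,0],"hand":1}]' >/dev/null; python3 -c "from h import *;rep()"
python3 -m handwheel '[{"translation":[0,0,0],"angular":[0,0,0],"hand":1},{"translation":[0,0,0],"angular":[0,0,0],"hand":1},{"translation":[0,0,0],"angular":[0,0,0],"hand":1},{"translation":[0,0,0],"angular":[0,0,0],"hand":1}]' >/dev/null; python3 -c "from h import *;rep()"
```

```text
t 15.47 slide est [70.5  1.1] z 0.0342 F stand [-0.9 -4.1] 9.6 Mz [ 0.3   0.64 -0.33] yaw 0.03999999999999204 g 110
t 15.63 slide est [70.5  1.1] z 0.0342 F stand [-1.2 -3.9] 8.7 Mz [ 0.22  0.64 -0.29] yaw 0.030000000000001137 g 110
t 15.97 slide est [70.5  1.1] z 0.0342 F stand [-1.5 -4.1] 8.7 Mz [ 0.29  0.62 -0.3 ] yaw 0.03999999999999204 g 110
```

The slide stays put while the resistance rises, so the ball is seated and the slide is still. I'm handing in.

```bash
python3 -c "
from rig import manip
print(manip.sign_off())"
```

```text
the job is handed in; nothing more can be done
None
```

I fitted the slide nose-first and pushed it until the ball clicked about 70 mm past the mouth. I handed in at about 16 s with the slide still and gripped at 110 N; the ball seating is judged by feel only, and the judge gave no verdict.

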